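# Sort sample pots by height and press their lids under the sprung press plate

## Task

Draw the carriage of the lid press fully out and stand every loose white sample pot upright in it, sorted by height: the tall pots in the deep channel, the short pots in the shallow one. Then slide the carriage fully in, push the sprung plate down until it lies level and keep it level for two seconds, let it spring back up, and draw the carriage fully out again with all the pots still standing in their channels. Leave the jar and the phone where they are.

Things in the scene. Friction and masses are not known exactly. Their poses are not given: they have to be found in the camera images.
- press: The lid press: grey and metal fixture, 320 x 172 mm, fixed on the table; place and yaw vary. Origin at table height. On it a grey sliding carriage with two channels, and a hinged sprung plate. Axes (shared by the rows and the knob): x across the channels, from the deep to the shallow one; +y the way the carriage is drawn out, away from the plate; z up.
- deep_row (a point): Centre of the floor of the carriage's deep channel, 122 mm long (y), 42 mm wide (x), open above, no dividers; three pots fit in line 40 mm apart. Floor 14 mm above the table, its rims 28 mm above the table. Outer walls 5 mm, 32 mm between the two channels.
- shallow_row (a point): Centre of the floor of the shallow channel, 74 mm to the +x side of the deep one, same length and width; floor 26 mm above the table, its rims 34 mm. In the right channels all pots end 44 mm above the table; a tall one in the shallow channel keeps the plate from coming level.
- carriage (a joint): Slide of the carriage, m: 0 = drawn fully out (channels free from above, for loading), 0.15 = fully in under the plate. As it grows the carriage moves along the press's -y. It stays where it is left; friction about 1.5 N.
- carriage_knob (a point): On the axis of the upright round black post at the outer (+y) end of the carriage, mid way between the channels, 102 mm from the channels' centre: 14 mm in diameter, the top 6 mm 17 mm; this point is 60 mm above the table, the post's top 79 mm, its foot 20 mm. Hold or push it to slide the carriage; it moves with it.
- plate (a joint): Hinge of the sprung metal plate, rad: 0 = level (end stop), 0.45 = raised, where its spring returns it. The hinge line lies along the press's x, 50 mm above the table, at the plate's edge nearest the drawn-out carriage; the plate stretches 143 mm from there along -y. Pressing it level at the pad takes about 5 N.
- plate_pad (a point): Middle of the black rubber strip on top of the plate near its free edge, 125 mm from the hinge line; push down here. The plate is 164 mm wide, 6 mm thick. The point goes with the plate: about 107 mm above the table when raised, 53 mm when level (and then 14 mm farther along the press's -y). Its z is the plate's upward normal.
- tall_0_mid (a point): Tall sample pot: round white plastic pot with a screw lid, 34 mm in diameter, 30 mm high; point at its centre, half-way up (15 mm), z along its axis to the lid. Same white plastic and lid as the short ones. May be absent.
- tall_1_mid (a point): Tall sample pot: round white plastic pot with a screw lid, 34 mm in diameter, 30 mm high; point at its centre, half-way up (15 mm), z along its axis to the lid. Same white plastic and lid as the short ones. May be absent.
- tall_2_mid (a point): Tall sample pot: round white plastic pot with a screw lid, 34 mm in diameter, 30 mm high; point at its centre, half-way up (15 mm), z along its axis to the lid. Same white plastic and lid as the short ones. May be absent.
- short_0_mid (a point): Short sample pot: round white plastic pot with a screw lid, 34 mm in diameter, 18 mm high; point at its centre, half-way up (9 mm), z along its axis to the lid. Same white plastic and lid as the tall ones. May be absent.
- short_1_mid (a point): Short sample pot: round white plastic pot with a screw lid, 34 mm in diameter, 18 mm high; point at its centre, half-way up (9 mm), z along its axis to the lid. Same white plastic and lid as the tall ones. May be absent.
- short_2_mid (a point): Short sample pot: round white plastic pot with a screw lid, 34 mm in diameter, 18 mm high; point at its centre, half-way up (9 mm), z along its axis to the lid. Same white plastic and lid as the tall ones. May be absent.
- blue_cap: Bystander: screw cap lying on the table, fixed there, 53 mm across, 16 mm high; origin under its centre.
- yellow_cap: Bystander: screw cap lying on the table, fixed there, 41 mm across, 22 mm high; origin under its centre.
- jar: Bystander: jar with a black cap, 52 mm across, 107 mm high; origin under its centre.
- phone: Bystander: smartphone lying on the table, 158 mm long along x, 76 mm wide, 9 mm high; origin under its centre.
There are look-alikes about, which are no part of the job. Leave any black, orange or turquoise look-alike of the part that bears tall_0_mid alone.

How it is judged (in metres and radians):
On the way, in this order (a step that is already met when the one before it is completed fails the run):
1. the carriage is drawn fully out (value of joint carriage below 0.008 m), for 0.2 s.
2. every pot stands in its own channel, let go, with the carriage out (x of tall_0_mid in the frame of deep_row between -0.01 and 0.01 m and y of tall_0_mid in the frame of deep_row between -0.055 and 0.055 m and z of tall_0_mid in the frame of deep_row between 0.011 and 0.019 m and angle between each of tall_0_mid, tall_1_mid, tall_2_mid, short_0_mid, short_1_mid, short_2_mid's own z axis and vertical below 0.15 rad and x of tall_1_mid in the frame of deep_row between -0.01 and 0.01 m and y of tall_1_mid in the frame of deep_row between -0.055 and 0.055 m and z of tall_1_mid in the frame of deep_row between 0.011 and 0.019 m and x of tall_2_mid in the frame of deep_row between -0.01 and 0.01 m and y of tall_2_mid in the frame of deep_row between -0.055 and 0.055 m and z of tall_2_mid in the frame of deep_row between 0.011 and 0.019 m and x of short_0_mid in the frame of shallow_row between -0.01 and 0.01 m and y of short_0_mid in the frame of shallow_row between -0.055 and 0.055 m and z of short_0_mid in the frame of shallow_row between 0.005 and 0.013 m and x of short_1_mid in the frame of shallow_row between -0.01 and 0.01 m and y of short_1_mid in the frame of shallow_row between -0.055 and 0.055 m and z of short_1_mid in the frame of shallow_row between 0.005 and 0.013 m and x of short_2_mid in the frame of shallow_row between -0.01 and 0.01 m and y of short_2_mid in the frame of shallow_row between -0.055 and 0.055 m and z of short_2_mid in the frame of shallow_row between 0.005 and 0.013 m and value of joint carriage below 0.008 m and contact force between the fingers and tall_0 below 0.2 N and contact force between the fingers and tall_1 below 0.2 N and contact force between the fingers and tall_2 below 0.2 N and contact force between the fingers and short_0 below 0.2 N and contact force between the fingers and short_1 below 0.2 N and contact force between the fingers and short_2 below 0.2 N), for 0.2 s.
3. the loaded carriage is fully in under the plate (x of tall_0_mid in the frame of deep_row between -0.01 and 0.01 m and y of tall_0_mid in the frame of deep_row between -0.055 and 0.055 m and z of tall_0_mid in the frame of deep_row between 0.011 and 0.019 m and angle between each of tall_0_mid, tall_1_mid, tall_2_mid, short_0_mid, short_1_mid, short_2_mid's own z axis and vertical below 0.15 rad and x of tall_1_mid in the frame of deep_row between -0.01 and 0.01 m and y of tall_1_mid in the frame of deep_row between -0.055 and 0.055 m and z of tall_1_mid in the frame of deep_row between 0.011 and 0.019 m and x of tall_2_mid in the frame of deep_row between -0.01 and 0.01 m and y of tall_2_mid in the frame of deep_row between -0.055 and 0.055 m and z of tall_2_mid in the frame of deep_row between 0.011 and 0.019 m and x of short_0_mid in the frame of shallow_row between -0.01 and 0.01 m and y of short_0_mid in the frame of shallow_row between -0.055 and 0.055 m and z of short_0_mid in the frame of shallow_row between 0.005 and 0.013 m and x of short_1_mid in the frame of shallow_row between -0.01 and 0.01 m and y of short_1_mid in the frame of shallow_row between -0.055 and 0.055 m and z of short_1_mid in the frame of shallow_row between 0.005 and 0.013 m and x of short_2_mid in the frame of shallow_row between -0.01 and 0.01 m and y of short_2_mid in the frame of shallow_row between -0.055 and 0.055 m and z of short_2_mid in the frame of shallow_row between 0.005 and 0.013 m and value of joint carriage above 0.142 m), for 0.2 s.
4. the plate is held level over the loaded carriage for a second and a half (all of step 3 and value of joint plate below 0.05 rad), for 1.5 s.
5. the plate is let up again with the carriage still in (value of joint plate above 0.4 rad and value of joint carriage above 0.142 m), for 0.1 s.
At the end, for the whole second after the job is handed in: Carriage out to within 8 mm, plate up (over 0.40 rad), and every pot present at rest, upright within 0.15 rad, standing on the floor (4 mm) of its own channel, within 10 mm of its middle line: tall pots in the deep one, short pots in the shallow one (x of tall_0_mid in the frame of deep_row between -0.01 and 0.01 m and y of tall_0_mid in the frame of deep_row between -0.055 and 0.055 m and z of tall_0_mid in the frame of deep_row between 0.011 and 0.019 m and angle between each of tall_0_mid, tall_1_mid, tall_2_mid, short_0_mid, short_1_mid, short_2_mid's own z axis and vertical below 0.15 rad and x of tall_1_mid in the frame of deep_row between -0.01 and 0.01 m and y of tall_1_mid in the frame of deep_row between -0.055 and 0.055 m and z of tall_1_mid in the frame of deep_row between 0.011 and 0.019 m and x of tall_2_mid in the frame of deep_row between -0.01 and 0.01 m and y of tall_2_mid in the frame of deep_row between -0.055 and 0.055 m and z of tall_2_mid in the frame of deep_row between 0.011 and 0.019 m and x of short_0_mid in the frame of shallow_row between -0.01 and 0.01 m and y of short_0_mid in the frame of shallow_row between -0.055 and 0.055 m and z of short_0_mid in the frame of shallow_row between 0.005 and 0.013 m and x of short_1_mid in the frame of shallow_row between -0.01 and 0.01 m and y of short_1_mid in the frame of shallow_row between -0.055 and 0.055 m and z of short_1_mid in the frame of shallow_row between 0.005 and 0.013 m and x of short_2_mid in the frame of shallow_row between -0.01 and 0.01 m and y of short_2_mid in the frame of shallow_row between -0.055 and 0.055 m and z of short_2_mid in the frame of shallow_row between 0.005 and 0.013 m and value of joint carriage below 0.008 m and value of joint plate above 0.4 rad and linear speed of each of tall_0, tall_1, tall_2, short_0, short_1, short_2 below 0.03 m/s); the robot touches nothing.
It fails at once if the jar is moved more than 3 cm (distance of jar from where it was at the start of the episode above 0.03 m).
It fails at once if the phone is moved more than 3 cm (distance of phone from where it was at the start of the episode above 0.03 m).
Of tall_0, tall_1, tall_2, short_0, short_1, short_2 only 4 to 6 are there at a start; the rules pass over those that are not, and their reading is None.
At some moment in a run one of tall_0, tall_1, tall_2, short_0, short_1, short_2 may be knocked a few centimetres aside while the robot is not near it.
It also fails if it takes over 210 s, if anything falls off the work surface, if the arm or the gripper's body presses on something with over 40 N, if the wrist force passes 120 N, or if a joint passes its speed limit or range.

## Robot

A 6-joint arm with a two-finger parallel gripper is mounted at the origin on the work surface; the furniture and walls round the work are solid. World frame = base frame: x ahead of the robot, y to its left, z up, the work surface at z = 0. Lengths are in mm, angles in rad, forces in N, time in s.
With the tool pointing down it reaches from about 275 to 825 mm from the base axis. Payload 5.2 kg.
Tool frame: the origin (TCP) lies midway between the tips of the shut fingers; the grasp point (between the pads) lies 19 mm behind it; z points along the fingers, y is the line along which they close (so a half turn about z gives the same grasp; the last joint's range is limited). The gripper opens to 93 mm and grips with 3 to 60 N. Pads are 15 mm wide; open, the fingers measure 128 mm over their backs; the gripper's body (75 mm by 188 mm) begins 65 mm behind the grasp point.
Start: joints at [-1.476, 0.259, 1.535, -0, 1.348, -0.203], TCP at [161.401, -525.79, 218.653] pointing down, gripper open.
Joint ranges: [-3.14, 3.14], [-0.91, 2.08], [0.19, 2.58], [-1.22, 4.36], [0.22, 2.71], [-3.12, 3.12]. Speed limits (rad/s): [2.57, 2.57, 3.14, 3.14, 3.14, 3.14].

## Interface

Orientations are given as a rotation vector (axis times angle).
In Python, from plant import env gives the robot as it stands.
- The arm moves only by the tool servo_tool, never from a script. Its argument "rows" is text: rows parted by semicolons, each of 7 numbers parted by spaces: the shift along the world's x, y, z as a fraction of full scale, then the turn, a rotation vector about the world's x, y, z as a fraction of full scale, then the opening, from 0 (shut) to 1 (fully open). A call has 1 to 8 rows; each row is the pose to reach, as a shift and turn from the pose commanded when the call began; what a row does not reach only later rows make up. Full scale, the value 1, is 0.25 m for a shift and pi/2 rad for a turn. A row lasts 1/12 s, in which the tool goes at most 41.7 mm and 7.16 degrees, less where a joint would pass 70% of its speed; a pose out of reach is approached as far as the arm can. A call with a number of a shift or a turn outside -1 to 1 is refused whole. A call with a gripper value outside its range is refused whole. The fingers move at their own pace and stop on an object; "grip_force" is the grip in N (left out, the last holds). Time passes only in rows, so rows that repeat a pose let the fingers close. It gives the time, the measured TCP pose, the force, the opening and the grip force at its end, in the units of the state.
- env.sense(): the state, without advancing time (a new reading comes with each control period).
- env.grab_frame(name): name is "scene" or "top"; returns (picture, depth): 400x640x3 uint8, red, green, blue; 400x640 float32, mm along the optical axis (not along the pixel's ray), 0 where there is no reading.
- env.calibration(name): a dict with "intrinsics" (3x3 intrinsics, pixels), "k1" (the pictures are not rectified: a ray, as slopes to the right and down, at radius r is drawn at 1 + k1 r^2 times it, then the intrinsics apply), "world_from_camera" (4x4, takes a point from camera to world coordinates). Camera axes: x right, y up, looking along -z (the intrinsics and any distortion apply to the point x, -y, -z); pixel columns grow to the right and rows downward; lengths in mm; the calibration is good to about 2 mm. A picture is of the moment at which its call begins. calibration takes no time and is no camera call.
- env.sign_off(): hands the job in; it is judged then, once.
The state is a dict: "time": time; "joints": joint angles; "qvel": joint speeds; "joint_torque": joint torques, N m; "ee_pos": TCP position; "tcp_rot": TCP orientation; "contact_force": force on the tool from outside, world axes, zero at the start; "ft_torque": the same for the moment, N m; "width": opening from 0.0 (shut) to 1.0 (fully open); "grasp_force": force on a finger pad.
Only numpy, scipy, OpenCV 4.12 (cv2) and the standard library are available. Lean on these libraries where they do the work, as an engineer would, in place of code of your own. Each camera call takes 0.05 s, during which the arm holds its last target. There are 200 camera calls.

## Working session

There is one attempt and no reset: what is moved stays moved. The work goes in short steps, Python scripts to look and compute and a tool call to move; the robot and the scene stay as the last step left them, time stands still between calls to the robot, and variables do not carry over. Pictures are saved under pics/ and viewed, at most 14 in all, crops included, and the job is handed in when it is done.

Besides the shell and the picture viewer there is one more tool, called after "Call:" as name(argument=value, ...) on one line, values as JSON. servo_tool: Moves the arm, as the interface text tells. Shift numbers are shares of 0.25 m and turn numbers shares of pi/2 rad, none past 1 either way. Its arguments: {"type":"object","properties":{"rows":{"type":"string"},"grip_force":{"type":"number"}},"required":["rows"]}

```bash
mkdir -p pics; ls; cat > h.py <<'E'
import numpy as np, cv2
from plant import env
def grab(n):
    im,d=env.grab_frame(n); return im,d
def pts(n,d):
    """world point per pixel from depth"""
    c=env.calibration(n);K=np.array(c["intrinsics"]);T=np.array(c["world_from_camera"])
    h,w=d.shape;v,u=np.mgrid[0:h,0:w].astype(float)
    p=np.stack([u,v],-1).reshape(-1,1,2)
    s=cv2.undistortPoints(p,K,np.array([c["k1"],0,0,0.])).reshape(h,w,2)
    P=np.stack([s[...,0]*d,-s[...,1]*d,-d],-1)
    return P@T[:3,:3].T+T[:3,3]
def ray(n,u,v,z):
    c=env.calibration(n);K=np.array(c["intrinsics"]);T=np.array(c["world_from_camera"])
    s=cv2.undistortPoints(np.array([[[u,v]]],float),K,np.array([c["k1"],0,0,0.])).ravel()
    r=T[:3,:3]@[s[0],-s[1],-1];o=T[:3,3];return o+r*(z-o[2])/r[2]
E
python3 - <<'E'
from h import *
for n in("scene","top"):
    im,d=grab(n);cv2.imwrite(f"pics/{n}0.png",im[...,::-1]);np.savez(f"{n}0.npz",im=im,d=d)
    print(n,env.calibration(n),(d>0).mean())
print(env.sense())
E
```

```text
pics
scene {'intrinsics': array([[465.32628805,   0.        , 314.76871891],
       [  0.        , 465.32628805, 202.72563034],
       [  0.        ,   0.        ,   1.        ]]), 'k1': -0.021728854633311905, 'world_from_camera': array([[-7.46425812e-01,  3.47168680e-01, -5.67734458e-01,
        -3.43278142e+02],
       [-6.65465824e-01, -3.91882255e-01,  6.35282248e-01,
         9.25269425e+02],
       [-1.93496038e-03,  8.51998947e-01,  5.23539923e-01,
         8.11638062e+02],
       [ 0.00000000e+00,  0.00000000e+00,  0.00000000e+00,
         1.00000000e+00]])} 0.93705078125
top {'intrinsics': array([[402.14710691,   0.        , 328.02775841],
       [  0.        , 402.14710691, 195.20655154],
       [  0.        ,   0.        ,   1.        ]]), 'k1': 0.010858396996336932, 'world_from_camera': array([[-7.38050507e-05,  9.93464450e-01, -1.14141931e-01,
         3.76689949e+02],
       [-9.99998187e-01, -2.90524480e-04, -1.88205004e-03,
         2.45448313e+01],
       [-1.90291083e-03,  1.14141585e-01,  9.93462670e-01,
         1.02680837e+03],
       [ 0.00000000e+00,  0.00000000e+00,  0.00000000e+00,
         1.00000000e+00]])} 0.99603125
{'time': 0.1, 'joints': array([-1.47581244e+00,  2.59229792e-01,  1.53595556e+00, -1.84808588e-05,
        1.34798299e+00, -2.02797624e-01]), 'qvel': array([ 4.59261429e-05, -5.66979075e-04, -1.09666103e-03,  4.51393061e-04,
        1.54738947e-03,  2.30583700e-04]), 'joint_torque': array([ 1.27121002e-03, -4.38210690e+01, -2.84640616e+01,  7.19842874e-02,
        3.61818471e-02, -6.21648883e-05]), 'ee_pos': array([ 161.34085316, -525.3017234 ,  217.9297955 ]), 'tcp_rot': array([-3.10527690e+00, -4.65800609e-01, -1.05040514e-04]), 'contact_force': array([ 0.10651995,  0.0925382 , -0.54768988]), 'ft_torque': array([-0.00501668, -0.01671546,  0.01395135]), 'grasp_force': 0.0, 'width': 0.9985473675171913}
```

View pics/top0.png

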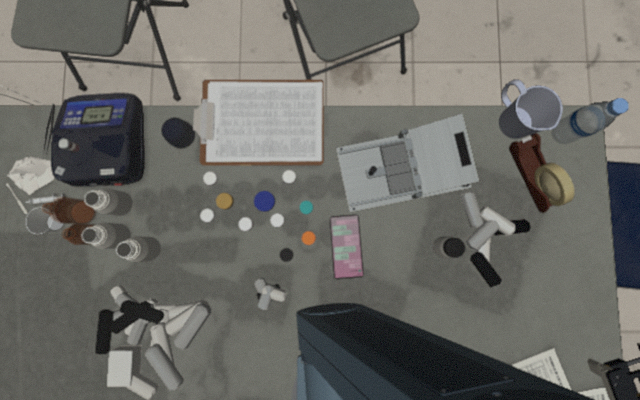

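View pics/scene0.png

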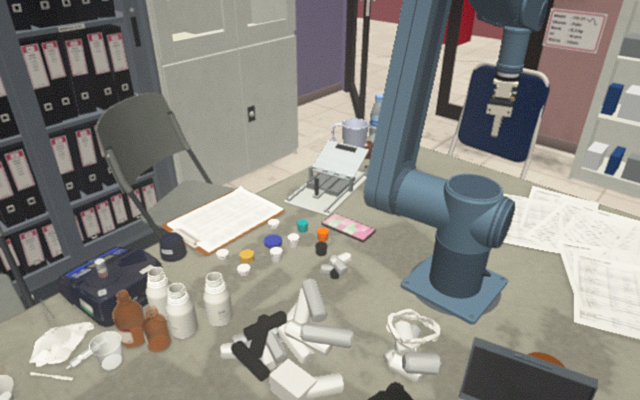

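The top view shows five white pots, at (209,178), (288,177), (207,215), (245,224) and (277,220). The press knob is at (372,170) and the pad at (462,148). Next I'll measure heights from depth.

```bash
cat >> h.py <<'E'
def pots(im,d,n="top",box=None):
    P=pts(n,d);hsv=cv2.cvtColor(im,cv2.COLOR_RGB2HSV)
    m=((hsv[...,2]>185)&(hsv[...,1]<40)&(P[...,2]<80)).astype(np.uint8)
    k,l,st,c=cv2.connectedComponentsWithStats(m);out=[]
    for i in range(1,k):
        if 40<st[i,4]<400 and max(st[i,2:4])<22:
            q=P[l==i];z=np.median(q[:,2]);r=ray(n,*c[i],z)
            out.append((c[i].round(1),st[i,2:5],round(float(z),1),r[:2].round(1)))
    return out
E
python3 - <<'E'
from h import *
f=np.load("top0.npz");im,d=f["im"],f["d"]
for o in pots(im,d):print(*o)
P=pts("top",d)
print("table",P[270,200],P[100,180],P[190,330])
f2=np.load("scene0.npz");
for o in pots(f2["im"],f2["d"],"scene"):print("s",*o)
c=im[100:290,190:490];cv2.imwrite("pics/c1.png",cv2.resize(c,None,fx=2.6,fy=2.6,interpolation=cv2.INTER_CUBIC)[...,::-1])
print(P[150:200:5,340:480:7,2].round().astype(int))
E
```

```text
[288.6 176.1] [ 12  11 101] 17.3 [541.6 126.7]
[209.3 177.8] [12 11 99] 17.4 [537.1 327.9]
[206.5 215. ] [ 12  11 103] 17.2 [442.7 331.7]
[276.7 219.7] [ 12  12 109] 29.6 [430.1 153.7]
[244.8 223.6] [ 11  12 106] 29.2 [420.7 232.6]
[551.9 376. ] [12 18 54] 3.7 [  53.8 -515.3]
table [305.33670086 349.01303827  -1.95899557] [1015.95847782  700.94432608 -742.85879091] [508.52002775  21.40387027  -2.88260993]
s [633.4  89.7] [ 15  12 118] -118.2 [   57.1 -2589.8]
s [452.8 144.5] [ 8 20 43] -200.1 [  600.7 -1213.5]
s [597.8 147. ] [ 21  13 175] -540.5 [  143.2 -2571.8]
s [358.8 182.2] [13 14 60] 7.4 [ 504.4 -258.8]
s [296.5 190.7] [18 16 42] 16.2 [618.1 -57.2]
s [273.5 222.8] [12 10 88] 16.6 [535.4 131.5]
s [293.  238.7] [ 13  15 118] 27.5 [422.8 161.8]
s [275.7 252.8] [ 13  15 130] 27.9 [412.5 240.6]
s [221.9 253.3] [ 13  12 111] 15.9 [534.1 331.3]
s [243.  268.6] [ 14  12 119] 16.2 [439.6 336. ]
s [326.  267.1] [12  6 51] 29.5 [268.3 197.4]
s [414.  330.7] [10 16 88] 72.3 [-38.9 272.9]
s [240.2 338.7] [13  6 48] 51.3 [233.2 518.4]
s [226. 350.] [ 14  15 151] 27.5 [249.8 546.5]
[[  11   
[... 341 characters left out ...]
8   30   27   29   54   59   62   76
    83   87   93  101  107  115]
 [  -1    5   10   13   17 1027   17   25   26   27   27   22   63   74
    75   85   91  102  107  113]
 [  -3    5    6    9   19   17   18   30   15   15   13   55   61   72
    79   82   90   98  101  111]
 [  -1    6    9    7    6    8    8   29   10   17   14   59   62   70
    77   82   89   96  101  112]
 [  -4    7    9    5    5    7    7   29   14   17   10   53   60   71
    75   80   90   97   38    0]
 [  -2    8    7    7    7    6   10   10   14   29   28   53   61   65
    73    6    9    6    1    4]
 [   1    7    9    9    6   11   10    5   15   18    9   59    3    5
     1   -2    2    1   34   31]]
```

View pics/c1.png

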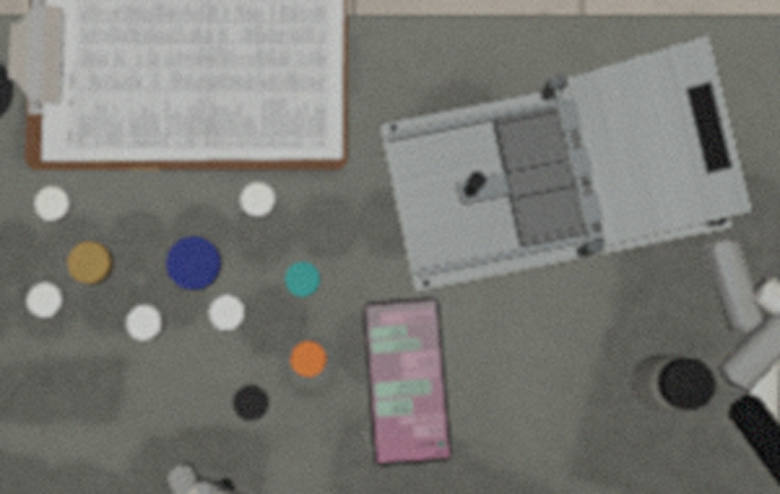

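The crop shows the deep channel on the lower, robot side and the shallow one above it. The carriage is half in, the knob top is near full pixel (374,169), and the pad centre is near (462.5,149). Depth gives 2 tall pots (z≈29) and 3 short ones (z≈17).

```bash
python3 - <<'E'
from h import *
from scipy.spatial.transform import Rotation as R
s=env.sense();print("toolaxes",R.from_rotvec(s["tcp_rot"]).as_matrix().round(3).tolist())
f=np.load("top0.npz");im,d=f["im"],f["d"];P=pts("top",d)
F=lambda x,y:(190+(x+.5)/2.6-.5,100+(y+.5)/2.6-.5)
for nm,q,z in[("baseUL",(384,125),8),("baseLL",(418,288),8),("railU",(548,92),8),("railL",(590,248),8),("padT",(699,87),107),("padB",(720,170),107),("knob",(480,178),79),("rimUL",(496,122),28),("rimLL",(521,245),28)]:
    print(nm,ray("top",*F(*q),z)[:2].round(1))
hsv=cv2.cvtColor(im,cv2.COLOR_RGB2HSV);dk=hsv[...,2]<50
v,u=np.where(dk[125:170,450:475]);r=np.c_[u+450,v+125].astype(np.float32);print("pad",cv2.minAreaRect(r),len(r))
box=cv2.boxPoints(cv2.minAreaRect(r));print([ray("top",*b,107)[:2].round(1).tolist() for b in box])
v,u=np.where(dk[155:185,360:385]);print("knobpx",u.min()+360,u.max()+360,v.min()+155,v.max()+155,list(zip(u+360,v+155)))
# base outline from height: 
m=(P[...,2]>3)&(P[...,2]<130);m[:,:330]=0;m[:,485:]=0;m[:110]=0;m[215:]=0
k,l,st,c=cv2.connectedComponentsWithStats(cv2.morphologyEx(m.astype(np.uint8),cv2.MORPH_OPEN,np.ones((3,3))))
i=1+st[1:,4].argmax();q=P[l==i][:,:2].astype(np.float32);rr=cv2.minAreaRect(q);print(rr,cv2.boxPoints(rr))
# plate plane fit normal
sel=P[140:195:2,415:455:2].reshape(-1,3);sel=sel[sel[:,2]>50];A=np.c_[sel[:,:2],np.ones(len(sel))];co=np.linalg.lstsq(A,sel[:,2],rcond=None)[0];print("slope",co,np.degrees(np.arctan2(co[1],co[0])),np.arctan(np.hypot(*co[:2])))
E
```

```text
toolaxes [[0.956, 0.293, -0.0], [0.293, -0.956, 0.002], [0.0, -0.002, -1.0]]
baseUL [617.1   2.3]
baseLL [454.7 -30.5]
railU [ 650.6 -161.3]
railL [ 494.  -199.2]
padT [ 628.4 -279. ]
padB [ 552.6 -294.9]
knob [550.6 -84.3]
rimUL [ 615.3 -106.4]
rimLL [ 494.6 -128.7]
pad ((462.1765441894531, 148.7058868408203), (31.529630661010742, 7.761139392852783), 75.96376037597656) 249
[[625.5, -269.7], [630.0, -287.4], [557.3, -302.4], [552.9, -284.8]]
knobpx 369 375 167 174 [(np.int64(372), np.int64(167)), (np.int64(373), np.int64(167)), (np.int64(372), np.int64(168)), (np.int64(373), np.int64(168)), (np.int64(374), np.int64(168)), (np.int64(371), np.int64(169)), (np.int64(372), np.int64(169)), (np.int64(373), np.int64(169)), (np.int64(374), np.int64(169)), (np.int64(375), np.int64(169)), (np.int64(371), np.int64(170)), (np.int64(372), np.int64(170)), (np.int64(373), np.int64(170)), (np.int64(374), np.int64(170)), (np.int64(370), np.int64(171)), (np.int64(371), np.int64(171)), (np.int64(372), np.int64(171)), (np.int64(373), np.int64(171)), (np.int64(370), np.int64(172)), (np.int64(371), np.int64(172)), (np.int64(372), np.int64(172)), (np.int64(369), np.int64(173)), (np.int64(370), np.int64(173)), (np.int64(371), np.int64(173)), (np.int64(372), np.int64(173)), (np.int64(370), np.int64(174)), (np.int64(371), np.int64(174))]
((576.3270874023438, -177.14663696289062), (187.9825439453125, 343.1323547363281), 11.564794540405273) [[ 449.84906    -27.906485 ]
 [ 518.63885   -364.07278  ]
 [ 702.8051    -326.38678  ]
 [ 634.0153       9.7795105]]
slope [  0.09220825  -0.47008157 -82.99178884] -78.90212307060794 0.4467392163212424
```

Call:
servo_tool(rows="0.778 0.882 0 0 0 0.469 0.6;0.778 0.882 0 0 0 0.469 0.6;0.778 0.882 0 0 0 0.469 0.6;0.778 0.882 0 0 0 0.469 0.6;0.778 0.882 0 0 0 0.469 0.6;0.778 0.882 0 0 0 0.469 0.6;0.778 0.882 0 0 0 0.469 0.6;0.778 0.882 0 0 0 0.469 0.6", grip_force=20)

```text
time: 0.77
ee_pos: [359.2, -299.5, 218.5]
tcp_rot: [-2.724, -1.561, -0.005]
contact_force: [-0.2, 1.0, -1.3]
width: 0.602
grasp_force: 0.0
```

Call:
servo_tool(rows="0.778 0.882 -0.2 0 0 0.469 0.6;0.778 0.882 -0.2 0 0 0.469 0.6;0.778 0.882 -0.2 0 0 0.469 0.6;0.778 0.882 -0.2 0 0 0.469 0.6;0.778 0.882 -0.2 0 0 0.469 0.6;0.778 0.882 -0.2 0 0 0.469 0.6;0.778 0.882 -0.2 0 0 0.469 0.6;0.778 0.882 -0.2 0 0 0.469 0.6")

```text
time: 1.43
ee_pos: [552.6, -80.1, 166.9]
tcp_rot: [-1.982, -2.435, -0.003]
contact_force: [0.5, -0.6, -0.7]
width: 0.605
grasp_force: 0.0
```

Call:
servo_tool(rows="0 0 -0.1 0 0 0 0.6;0 0 -0.25 0 0 0 0.6;0 0 -0.4 0 0 0 0.6;0 0 -0.49 0 0 0 0.6;0 0 -0.49 0 0 0 0.6;0 0 -0.49 0 0 0 0.2;0 0 -0.49 0 0 0 0.05;0 0 -0.49 0 0 0 0.05")

```text
time: 2.1
ee_pos: [551.9, -85.8, 48.3]
tcp_rot: [1.986, 2.429, 0.002]
contact_force: [-0.1, 0.2, 0.1]
width: 0.434
grasp_force: 0.0
```

Call:
servo_tool(rows="0 0 0 0 0 0 0.05;0 0 0 0 0 0 0.05;0 0 0 0 0 0 0.05;0 0 0 0 0 0 0.05")

```text
time: 2.43
ee_pos: [551.4, -84.9, 47.1]
tcp_rot: [1.987, 2.431, 0.002]
contact_force: [0.3, -0.5, 2.6]
width: 0.17
grasp_force: 20.0
```

Call:
servo_tool(rows="-0.014 0.07 0 0 0 0 0.05;-0.028 0.14 0 0 0 0 0.05;-0.042 0.21 0 0 0 0 0.05;-0.056 0.28 0 0 0 0 0.05;-0.065 0.322 0 0 0 0 0.05;-0.069 0.34 0 0 0 0 0.05;-0.069 0.34 0 0 0 0 0.05;-0.069 0.34 0 0 0 0 0.05")

```text
time: 3.1
ee_pos: [534.0, 0.3, 47.0]
tcp_rot: [1.987, 2.432, 0.002]
contact_force: [-0.1, 2.1, 6.7]
width: 0.169
grasp_force: 20.0
```

Call:
servo_tool(rows="-0.003 0.012 0 0 0 0 0.05;-0.003 0.012 0 0 0 0 0.05;-0.006 0.024 0 0 0 0 0.05;-0.006 0.024 0 0 0 0 0.05;-0.006 0.032 0 0 0 0 0.05;-0.006 0.032 0 0 0 0 0.05;-0.006 0.032 0 0 0 0 0.05")

```text
time: 3.68
ee_pos: [533.9, 1.1, 47.0]
tcp_rot: [1.981, 2.426, -0.008]
contact_force: [0.9, -25.5, 0.7]
width: 0.165
grasp_force: 20.0
```

Call:
servo_tool(rows="0 -0.03 0 0 0 0 0.05;0 -0.03 0 0 0 0 0.4;0 -0.03 0 0 0 0 0.6;0 -0.03 0 0 0 0 0.6;0 -0.03 0.16 0 0 0 0.6;0 -0.03 0.3 0 0 0 0.6;-0.15 0.2 0.3 0 0 0 0.6;-0.3 0.4 0.3 0 0 0 0.6")

```text
time: 4.35
ee_pos: [486.4, 69.2, 123.0]
tcp_rot: [1.989, 2.427, 0.004]
contact_force: [-0.9, 0.7, -0.4]
width: 0.585
grasp_force: 0.0
```

```bash
python3 - <<'E'
from h import *
im,d=grab("top");cv2.imwrite("pics/t1.png",im[100:300,180:500,::-1].repeat(2,0).repeat(2,1))
for o in pots(im,d):print(*o)
s=env.sense();print(s["time"],s["ee_pos"],s["contact_force"])
E
```

```text
[232.5 100.8] [14  5 43] 3.8 [744.2 277.6]
[277.9 102.1] [15  9 48] 3.8 [740.5 158.3]
[524.5 116.5] [ 13  17 107] 4.2 [ 700.7 -485.9]
[ 22.2 163.9] [19 13 92] 34.7 [569.4 789.1]
[209.3 177.7] [ 12  12 110] 17.2 [537.6 327.9]
[206.4 214.9] [ 12  13 112] 17.3 [443.  331.8]
[276.6 219.6] [ 12  12 115] 29.6 [430.3 153.9]
[484.7 249.6] [ 8 15 61] 36.1 [ 357.1 -355.2]
[508.5 392.6] [ 15  18 139] 3.2 [  14.7 -408.9]
[494.4 394.3] [ 8 12 41] 3.4 [  10.9 -374.8]
4.4 [478.08101158  75.70987614 121.12626698] [-5.96633117  4.93751054 -0.44265424]
```

View pics/t1.png

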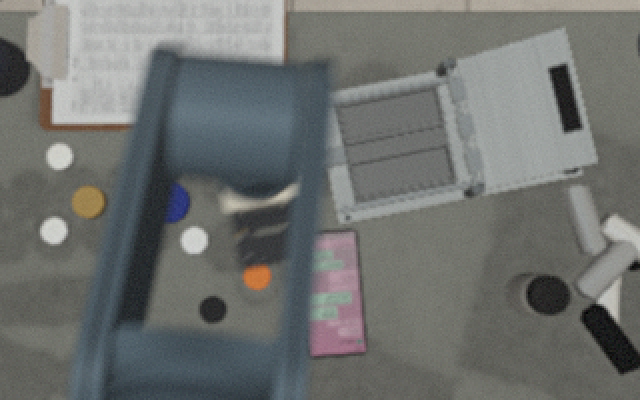

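The carriage is out and both channels are open, with the arm over the scene. Next I'll settle and read the commanded pose.

Call:
servo_tool(rows="0 0 0 0 0 0 0.6;0 0 0 0 0 0 0.6;0 0 0 0 0 0 0.6")

```text
time: 4.65
ee_pos: [484.8, 69.3, 121.0]
tcp_rot: [1.987, 2.433, -0.001]
contact_force: [-0.9, -0.0, 0.7]
width: 0.601
grasp_force: 0.0
```

Call:
servo_tool(rows="-0.09 0.14 0 0 0 0 0.6;-0.18 0.28 0 0 0 0 0.6;-0.215 0.344 -0.05 0 0 0 0.6;-0.215 0.344 -0.15 0 0 0 0.6;-0.215 0.344 -0.28 0 0 0 0.6;-0.215 0.344 -0.38 0 0 0 0.6;-0.215 0.344 -0.416 0 0 0 0.6;-0.215 0.344 -0.416 0 0 0 0.6")

```text
time: 5.32
ee_pos: [429.5, 154.6, 15.0]
tcp_rot: [-1.987, -2.428, 0.006]
contact_force: [-0.3, 0.7, -0.6]
width: 0.6
grasp_force: 0.0
```

Call:
servo_tool(rows="0 0 0 0 0 0 0.25;0 0 0 0 0 0 0.25;0 0 0 0 0 0 0.25;0 0 0 0 0 0 0.25;0 0 0 0 0 0 0.25")

```text
time: 5.73
ee_pos: [432.0, 155.4, 18.4]
tcp_rot: [1.987, 2.431, 0.003]
contact_force: [0.0, -1.5, 4.8]
width: 0.36
grasp_force: 20.0
```

Call:
servo_tool(rows="0 0 0.1 0 0 0 0.25;0 0 0.24 0 0 0 0.25;0 0 0.372 0 0 0 0.25;0.048 -0.15 0.372 0 0 0 0.25;0.096 -0.3 0.372 0 0 0 0.25;0.144 -0.45 0.372 0 0 0 0.25;0.192 -0.6 0.372 0 0 0 0.25;0.24 -0.75 0.372 0 0 0 0.25")

```text
time: 6.4
ee_pos: [491.1, -33.7, 110.9]
tcp_rot: [1.987, 2.432, 0.001]
contact_force: [0.7, 1.0, 0.1]
width: 0.362
grasp_force: 20.0
```

Call:
servo_tool(rows="0.04 -0.12 0 0 0 0 0.25;0.08 -0.24 0 0 0 0 0.25;0.11 -0.34 0 0 0 0 0.25;0.122 -0.375 0 0 0 0 0.25;0.122 -0.375 0 0 0 0 0.25;0.122 -0.375 -0.1 0 0 0 0.25;0.122 -0.375 -0.2 0 0 0 0.25;0.122 -0.375 -0.2 0 0 0 0.25")

```text
time: 7.07
ee_pos: [517.6, -122.8, 56.4]
tcp_rot: [-1.982, -2.427, 0.003]
contact_force: [-1.4, 0.6, -0.8]
width: 0.36
grasp_force: 20.0
```

Call:
servo_tool(rows="0 0 0 0 0 0 0.25;0 0 0 0 0 0 0.25;0 0 0 0 0 0 0.25")

```text
time: 7.32
ee_pos: [522.2, -125.5, 61.7]
tcp_rot: [1.985, 2.432, 0.001]
contact_force: [-0.3, -0.4, -0.2]
width: 0.356
grasp_force: 20.0
```

Call:
servo_tool(rows="0 0 -0.05 0 0 0 0.25;0 0 -0.09 0 0 0 0.25;0 0 -0.112 0 0 0 0.25;0 0 -0.112 0 0 0 0.25;0 0 -0.112 0 0 0 0.25")

```text
time: 7.73
ee_pos: [521.2, -125.7, 32.2]
tcp_rot: [-1.988, -2.432, 0.0]
contact_force: [-0.0, -0.2, -0.8]
width: 0.365
grasp_force: 20.0
```

Call:
servo_tool(rows="0 0 0 0 0 0 0.6;0 0 0 0 0 0 0.6;0 0 0 0 0 0 0.6;0 0 0.03 0 0 0 0.6;0 0 0.1 0 0 0 0.6;0 0 0.25 0 0 0 0.6;0 0 0.36 0 0 0 0.6;0 0 0.36 0 0 0 0.6")

```text
time: 8.4
ee_pos: [524.9, -127.4, 128.6]
tcp_rot: [1.981, 2.424, 0.004]
contact_force: [-0.3, -0.2, -0.1]
width: 0.601
grasp_force: 0.0
```

Call:
servo_tool(rows="-0.02 0.15 0 0 0 0 0.6;-0.04 0.3 0 0 0 0 0.6;-0.06 0.45 0 0 0 0 0.6;-0.08 0.6 0 0 0 0 0.6;-0.12 0.75 0 0 0 0 0.6;-0.16 0.9 0 0 0 0 0.6;-0.2 1 0 0 0 0 0.6;-0.2 1 0 0 0 0 0.6")

```text
time: 9.07
ee_pos: [468.6, 128.4, 122.1]
tcp_rot: [-1.981, -2.435, -0.0]
contact_force: [0.6, 0.3, 0.4]
width: 0.602
grasp_force: 0.0
```

```bash
python3 - <<'E'
from h import *
im,d=grab("top");cv2.imwrite("pics/t2.png",im[100:300,180:500,::-1].repeat(2,0).repeat(2,1))
for o in pots(im,d):
  if 300<o[3][0]<650 and o[3][1]>-260:print(*o)
s=env.sense();print(s["time"],s["ee_pos"])
E
```

```text
[ 22.6 163.9] [19 12 96] 34.5 [569.4 788.3]
[390.3 182.6] [ 12  12 116] 43.2 [ 520.9 -127.3]
[244.7 223.6] [ 12  12 114] 29.5 [420.6 232.9]
9.1167 [469.95016594 126.31302335 122.23140062]
```

View pics/t2.png

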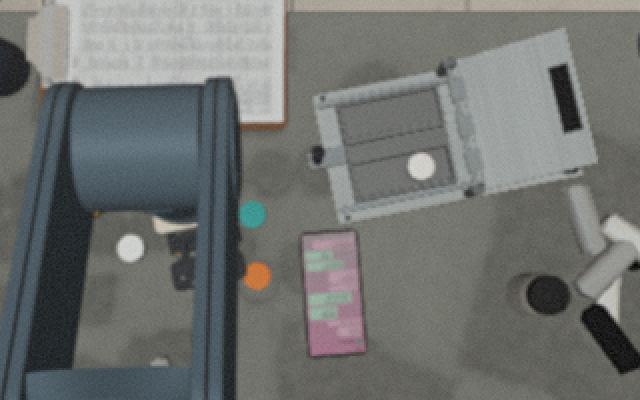

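The first tall pot stands in the deep channel, at crop (421,166). The second tall pot is at crop (130,248).

Call:
servo_tool(rows="-0.06 0.14 0 0 0 0 0.6;-0.12 0.28 0 0 0 0 0.6;-0.18 0.4 0 0 0 0 0.6;-0.201 0.447 -0.05 0 0 0 0.6;-0.201 0.447 -0.18 0 0 0 0.6;-0.201 0.447 -0.32 0 0 0 0.6;-0.201 0.447 -0.42 0 0 0 0.6;-0.201 0.447 -0.42 0 0 0 0.6")

```text
time: 9.78
ee_pos: [418.1, 233.9, 13.0]
tcp_rot: [-1.986, -2.428, 0.011]
contact_force: [-0.6, -0.6, 0.3]
width: 0.599
grasp_force: 0.0
```

Call:
servo_tool(rows="0 0 0 0 0 0 0.6;0 0 0 0 0 0 0.25;0 0 0 0 0 0 0.25;0 0 0 0 0 0 0.25;0 0 0 0 0 0 0.25;0 0 0 0 0 0 0.25")

```text
time: 10.28
ee_pos: [422.2, 236.1, 18.5]
tcp_rot: [1.987, 2.431, 0.003]
contact_force: [-0.4, -0.6, 7.3]
width: 0.359
grasp_force: 20.0
```

Call:
servo_tool(rows="0 0 0.1 0 0 0 0.25;0 0 0.24 0 0 0 0.25;0 0 0.372 0 0 0 0.25;0.043 -0.15 0.372 0 0 0 0.25;0.086 -0.3 0.372 0 0 0 0.25;0.129 -0.45 0.372 0 0 0 0.25;0.172 -0.6 0.372 0 0 0 0.25;0.215 -0.75 0.372 0 0 0 0.25")

```text
time: 10.95
ee_pos: [475.0, 46.9, 110.8]
tcp_rot: [1.986, 2.433, 0.001]
contact_force: [0.1, -0.6, -0.5]
width: 0.358
grasp_force: 20.0
```

Call:
servo_tool(rows="0.04 -0.14 0 0 0 0 0.25;0.08 -0.28 0 0 0 0 0.25;0.12 -0.42 0 0 0 0 0.25;0.145 -0.51 0 0 0 0 0.25;0.154 -0.54 0 0 0 0 0.25;0.154 -0.54 -0.1 0 0 0 0.25;0.154 -0.54 -0.2 0 0 0 0.25;0.154 -0.54 -0.2 0 0 0 0.25")

```text
time: 11.62
ee_pos: [509.9, -84.9, 56.5]
tcp_rot: [-1.984, -2.426, 0.003]
contact_force: [-1.5, 0.7, -0.4]
width: 0.362
grasp_force: 20.0
```

Call:
servo_tool(rows="0 0 0 0 0 0 0.25;0 0 0 0 0 0 0.25;0 0 0 0 0 0 0.25")

```text
time: 11.87
ee_pos: [514.3, -86.4, 61.7]
tcp_rot: [1.986, 2.431, 0.001]
contact_force: [-0.2, -0.4, 0.3]
width: 0.357
grasp_force: 20.0
```

Call:
servo_tool(rows="0 0 -0.05 0 0 0 0.25;0 0 -0.09 0 0 0 0.25;0 0 -0.112 0 0 0 0.25;0 0 -0.112 0 0 0 0.25;0 0 -0.112 0 0 0 0.25")

```text
time: 12.28
ee_pos: [513.3, -86.5, 32.2]
tcp_rot: [-1.988, -2.433, 0.0]
contact_force: [0.1, 0.3, -0.6]
width: 0.357
grasp_force: 20.0
```

Call:
servo_tool(rows="0 0 0 0 0 0 0.6;0 0 0 0 0 0 0.6;0 0 0 0 0 0 0.6;0 0 0.03 0 0 0 0.6;0 0 0.1 0 0 0 0.6;0 0 0.25 0 0 0 0.6;0 0 0.36 0 0 0 0.6;0 0 0.36 0 0 0 0.6")

```text
time: 12.95
ee_pos: [517.0, -87.9, 128.4]
tcp_rot: [1.981, 2.425, 0.005]
contact_force: [0.8, 0.3, 0.2]
width: 0.597
grasp_force: 0.0
```

```bash
python3 - <<'E'
from h import *
for n in("top","scene"):
  im,d=grab(n)
  for o in pots(im,d,n):
    if 300<o[3][0]<650 and o[3][1]>-260:print(*o)
s=env.sense();print(s["time"],s["ee_pos"])
E
```

```text
[288.6 176.2] [ 12  12 116] 17.7 [541.3 126.6]
[209.3 177.6] [ 12  12 117] 17.2 [537.7 327.8]
[ 42.5 199.5] [19  5 52] 14.7 [482.2 746. ]
[206.6 215. ] [ 12  13 116] 17.7 [442.7 331.4]
[293.7 202. ] [17  8 80] 7.5 [583.9  -7.5]
[273.6 222.8] [12 10 88] 16.2 [535.4 131. ]
[221.9 253.4] [ 13  12 110] 16.1 [533.6 331.7]
[243.  268.7] [ 14  12 121] 16.6 [439.  336.4]
13.05 [514.26071329 -86.92554999 123.88038015]
```

Call:
servo_tool(rows="0.02 0.15 0 0 0 0 0.6;0.04 0.3 0 0 0 0 0.6;0.06 0.45 0 0 0 0 0.6;0.08 0.6 0 0 0 0 0.6;0.1 0.74 0 0 0 0 0.6;0.118 0.83 0 0 0 0 0.6;0.118 0.857 -0.08 0 0 0 0.6;0.118 0.857 -0.2 0 0 0 0.6")

```text
time: 13.72
ee_pos: [544.2, 130.3, 72.9]
tcp_rot: [1.982, 2.433, 0.005]
contact_force: [0.7, -1.2, -0.7]
width: 0.596
grasp_force: 0.0
```

Call:
servo_tool(rows="0 0 -0.12 0 0 0 0.6;0 0 -0.2 0 0 0 0.6;0 0 -0.246 0 0 0 0.6;0 0 -0.246 0 0 0 0.6;0 0 -0.246 0 0 0 0.6;0 0 -0.246 0 0 0 0.25;0 0 -0.246 0 0 0 0.25;0 0 -0.246 0 0 0 0.25")

```text
time: 14.38
ee_pos: [543.9, 127.6, 12.0]
tcp_rot: [1.987, 2.431, 0.003]
contact_force: [0.9, 0.5, 0.9]
width: 0.432
grasp_force: 0.0
```

Call:
servo_tool(rows="0 0 0 0 0 0 0.25;0 0 0 0 0 0 0.25;0 0 0 0 0 0 0.25")

```text
time: 14.63
ee_pos: [543.6, 127.7, 11.7]
tcp_rot: [1.987, 2.431, 0.002]
contact_force: [-0.4, -0.3, 6.3]
width: 0.356
grasp_force: 20.0
```

Call:
servo_tool(rows="0 0 0.1 0 0 0 0.25;0 0 0.24 0 0 0 0.25;0 0 0.378 0 0 0 0.25;0.032 -0.15 0.378 0 0 0 0.25;0.064 -0.3 0.378 0 0 0 0.25;0.096 -0.45 0.378 0 0 0 0.25;0.128 -0.6 0.378 0 0 0 0.25;0.16 -0.75 0.378 0 0 0 0.25")

```text
time: 15.3
ee_pos: [582.8, -61.3, 105.4]
tcp_rot: [1.987, 2.433, 0.0]
contact_force: [1.7, 0.8, -0.7]
width: 0.359
grasp_force: 20.0
```

Call:
servo_tool(rows="0.03 -0.13 0 0 0 0 0.25;0.05 -0.24 0 0 0 0 0.25;0.058 -0.276 0 0 0 0 0.25;0.058 -0.276 0 0 0 0 0.25;0.058 -0.276 -0.1 0 0 0 0.25;0.058 -0.276 -0.18 0 0 0 0.25;0.058 -0.276 -0.18 0 0 0 0.25;0.058 -0.276 -0.18 0 0 0 0.25")

```text
time: 15.97
ee_pos: [596.0, -126.7, 59.3]
tcp_rot: [-1.984, -2.431, 0.001]
contact_force: [0.8, 0.4, -1.0]
width: 0.354
grasp_force: 20.0
```

Call:
servo_tool(rows="0 0 0 0 0 0 0.25;0 0 0 0 0 0 0.25;0 0 -0.04 0 0 0 0.25;0 0 -0.07 0 0 0 0.25;0 0 -0.09 0 0 0 0.25;0 0 -0.09 0 0 0 0.25;0 0 -0.09 0 0 0 0.25")

```text
time: 16.55
ee_pos: [596.9, -128.7, 37.0]
tcp_rot: [-1.988, -2.432, 0.0]
contact_force: [-0.0, -0.1, -0.7]
width: 0.356
grasp_force: 20.0
```

Call:
servo_tool(rows="0 0 0 0 0 0 0.6;0 0 0 0 0 0 0.6;0 0 0 0 0 0 0.6;0 0 0.03 0 0 0 0.6;0 0 0.1 0 0 0 0.6;0 0 0.25 0 0 0 0.6;0 0 0.33 0 0 0 0.6;0 0 0.33 0 0 0 0.6")

```text
time: 17.22
ee_pos: [600.6, -130.1, 126.3]
tcp_rot: [1.982, 2.425, 0.005]
contact_force: [0.1, -0.8, 0.3]
width: 0.598
grasp_force: 0.0
```

Call:
servo_tool(rows="-0.02 0.15 0 0 0 0 0.6;-0.04 0.3 0 0 0 0 0.6;-0.06 0.45 0 0 0 0 0.6;-0.08 0.6 0 0 0 0 0.6;-0.1 0.75 0 0 0 0 0.6;-0.12 0.9 0 0 0 0 0.6;-0.13 1 0 0 0 0 0.6;-0.13 1 0 0 0 0 0.6")

```text
time: 17.88
ee_pos: [563.3, 126.0, 120.1]
tcp_rot: [-1.981, -2.436, -0.001]
contact_force: [-0.1, -0.7, 0.1]
width: 0.598
grasp_force: 0.0
```

```bash
python3 - <<'E'
from h import *
for n in("top","scene"):
  im,d=grab(n)
  if n=="top":cv2.imwrite("pics/t3.png",im[100:300,180:500,::-1].repeat(2,0).repeat(2,1))
  for o in pots(im,d,n):
    if 300<o[3][0]<650 and o[3][1]>-260:print(*o)
s=env.sense();print(s["time"],s["ee_pos"])
E
```

```text
[390.5 152.9] [ 12  13 124] 43.5 [ 595.7 -129.3]
[390.3 182.8] [ 13  13 129] 43.5 [ 520.4 -127.2]
[375.  185.7] [ 13  13 127] 43.4 [513.2 -89.5]
[ 42.7 199.5] [21  6 64] 14.7 [482.3 745.5]
[358.9 182.2] [13 14 60] 7.4 [ 504.2 -258.6]
[293.7 202. ] [17  8 79] 7.2 [584.3  -8. ]
[221.9 253.4] [ 13  12 111] 16.7 [532.9 332.2]
[243.  268.6] [ 14  12 119] 16.6 [439.1 336.4]
17.9833 [564.39351776 122.05535955 120.04429334]
```

View pics/t3.png

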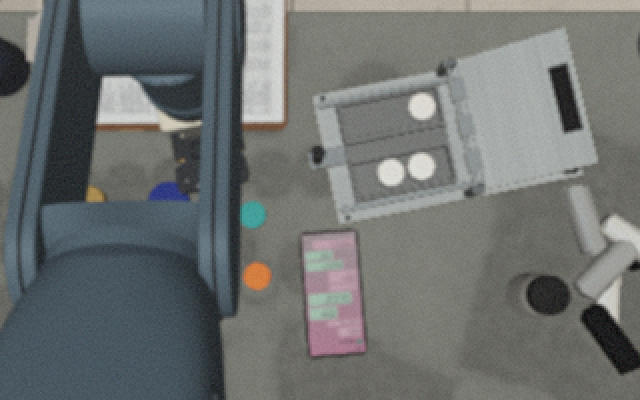

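All three placed pots stand at 43.5 mm. The two short pots left haven't moved.

Call:
servo_tool(rows="-0.02 0.15 0 0 0 0 0.6;-0.04 0.3 0 0 0 0 0.6;-0.06 0.45 0 0 0 0 0.6;-0.08 0.6 0 0 0 0 0.6;-0.1 0.73 0 0 0 0 0.6;-0.106 0.81 0 0 0 0 0.6;-0.106 0.837 -0.08 0 0 0 0.6;-0.106 0.837 -0.2 0 0 0 0.6")

```text
time: 18.65
ee_pos: [541.5, 332.2, 72.8]
tcp_rot: [1.984, 2.43, 0.011]
contact_force: [0.8, -1.4, -0.2]
width: 0.593
grasp_force: 0.0
```

Call:
servo_tool(rows="0 0 -0.12 0 0 0 0.6;0 0 -0.2 0 0 0 0.6;0 0 -0.238 0 0 0 0.6;0 0 -0.238 0 0 0 0.6;0 0 -0.238 0 0 0 0.6;0 0 -0.238 0 0 0 0.25;0 0 -0.238 0 0 0 0.25;0 0 -0.238 0 0 0 0.25")

```text
time: 19.32
ee_pos: [539.4, 330.7, 12.3]
tcp_rot: [1.987, 2.431, 0.004]
contact_force: [-0.5, -0.3, 0.6]
width: 0.429
grasp_force: 0.0
```

Call:
servo_tool(rows="0 0 0 0 0 0 0.25;0 0 0 0 0 0 0.25;0 0 0 0 0 0 0.25")

```text
time: 19.57
ee_pos: [539.0, 330.7, 11.9]
tcp_rot: [1.987, 2.432, 0.003]
contact_force: [0.4, -0.2, 5.8]
width: 0.353
grasp_force: 20.0
```

Call:
servo_tool(rows="0 0 0.1 0 0 0 0.25;0 0 0.24 0 0 0 0.25;0 0 0.378 0 0 0 0.25;0.018 -0.15 0.378 0 0 0 0.25;0.036 -0.3 0.378 0 0 0 0.25;0.054 -0.45 0.378 0 0 0 0.25;0.072 -0.6 0.378 0 0 0 0.25;0.091 -0.75 0.378 0 0 0 0.25")

```text
time: 20.23
ee_pos: [560.7, 141.6, 105.3]
tcp_rot: [1.987, 2.433, 0.0]
contact_force: [0.9, -0.5, -0.5]
width: 0.355
grasp_force: 20.0
```

Call:
servo_tool(rows="0.018 -0.15 0 0 0 0 0.25;0.036 -0.3 0 0 0 0 0.25;0.054 -0.45 0 0 0 0 0.25;0.072 -0.6 0 0 0 0 0.25;0.09 -0.75 0 0 0 0 0.25;0.108 -0.88 0 0 0 0 0.25;0.115 -0.938 0 0 0 0 0.25;0.115 -0.938 0 0 0 0 0.25")

```text
time: 20.9
ee_pos: [590.2, -95.0, 105.0]
tcp_rot: [1.992, 2.428, -0.001]
contact_force: [-0.4, 0.8, -0.6]
width: 0.356
grasp_force: 20.0
```

Call:
servo_tool(rows="0 0 -0.08 0 0 0 0.25;0 0 -0.16 0 0 0 0.25;0 0 -0.18 0 0 0 0.25;0 0 -0.18 0 0 0 0.25;0 0 -0.18 0 0 0 0.25")

```text
time: 21.32
ee_pos: [589.7, -90.4, 60.3]
tcp_rot: [-1.986, -2.433, 0.0]
contact_force: [0.4, -0.3, -1.0]
width: 0.358
grasp_force: 20.0
```

Call:
servo_tool(rows="0 0 0 0 0 0 0.25;0 0 -0.04 0 0 0 0.25;0 0 -0.07 0 0 0 0.25;0 0 -0.09 0 0 0 0.25;0 0 -0.09 0 0 0 0.25;0 0 -0.09 0 0 0 0.25")

```text
time: 21.82
ee_pos: [589.5, -91.5, 37.1]
tcp_rot: [-1.988, -2.432, 0.0]
contact_force: [-0.8, 0.6, -0.6]
width: 0.354
grasp_force: 20.0
```

Call:
servo_tool(rows="0 0 0 0 0 0 0.6;0 0 0 0 0 0 0.6;0 0 0 0 0 0 0.6;0 0 0.03 0 0 0 0.6;0 0 0.1 0 0 0 0.6;0 0 0.25 0 0 0 0.6;0 0 0.33 0 0 0 0.6;0 0 0.33 0 0 0 0.6")

```text
time: 22.48
ee_pos: [593.1, -92.7, 126.2]
tcp_rot: [1.982, 2.425, 0.005]
contact_force: [0.3, -0.4, -0.1]
width: 0.599
grasp_force: 0.0
```

Call:
servo_tool(rows="-0.05 0.15 0 0 0 0 0.6;-0.1 0.3 0 0 0 0 0.6;-0.15 0.45 0 0 0 0 0.6;-0.2 0.6 0 0 0 0 0.6;-0.25 0.75 0 0 0 0 0.6;-0.3 0.88 0 0 0 0 0.6;-0.32 0.95 0 0 0 0 0.6;-0.32 0.95 0 0 0 0 0.6")

```text
time: 23.15
ee_pos: [507.6, 149.4, 119.9]
tcp_rot: [-1.982, -2.435, 0.0]
contact_force: [0.1, 0.1, 0.2]
width: 0.6
grasp_force: 0.0
```

```bash
python3 - <<'E'
from h import *
for n in("top","scene"):
  im,d=grab(n)
  for o in pots(im,d,n):
    if 300<o[3][0]<650 and o[3][1]>-260:print(*o)
s=env.sense();print(s["time"],s["ee_pos"])
E
```

```text
[390.6 152.7] [ 12  13 120] 43.5 [ 596.1 -129.4]
[376.5 155.5] [ 12  12 119] 43.2 [589.1 -94.1]
[390.2 182.7] [ 13  13 126] 43.3 [ 520.7 -127.2]
[375.1 185.7] [ 13  13 126] 43.4 [513.1 -89.8]
[ 42.8 199.5] [19  6 53] 14.9 [482.4 745.1]
[294.5 202.2] [15  8 73] 7.8 [580.8  -8.2]
[243.1 268.5] [ 14  12 117] 16.7 [439.2 335.9]
23.25 [509.47462616 146.36239229 120.03136025]
```

Call:
servo_tool(rows="-0.05 0.14 0 0 0 0 0.6;-0.1 0.28 0 0 0 0 0.6;-0.15 0.42 0 0 0 0 0.6;-0.2 0.56 0 0 0 0 0.6;-0.25 0.7 0 0 0 0 0.6;-0.267 0.754 0 0 0 0 0.6;-0.267 0.754 -0.08 0 0 0 0.6;-0.267 0.754 -0.2 0 0 0 0.6")

```text
time: 23.92
ee_pos: [446.2, 335.7, 72.3]
tcp_rot: [1.985, 2.431, 0.01]
contact_force: [1.1, -0.0, -0.2]
width: 0.599
grasp_force: 0.0
```

Call:
servo_tool(rows="0 0 -0.12 0 0 0 0.6;0 0 -0.2 0 0 0 0.6;0 0 -0.238 0 0 0 0.6;0 0 -0.238 0 0 0 0.6;0 0 -0.238 0 0 0 0.6;0 0 -0.238 0 0 0 0.25;0 0 -0.238 0 0 0 0.25;0 0 -0.238 0 0 0 0.25")

```text
time: 24.58
ee_pos: [444.2, 334.8, 12.1]
tcp_rot: [1.987, 2.431, 0.004]
contact_force: [-0.3, -0.3, -0.8]
width: 0.43
grasp_force: 0.0
```

Call:
servo_tool(rows="0 0 0 0 0 0 0.25;0 0 0 0 0 0 0.25;0 0 0 0 0 0 0.25")

```text
time: 24.83
ee_pos: [443.7, 334.7, 11.7]
tcp_rot: [1.987, 2.432, 0.003]
contact_force: [-1.0, -1.2, 5.7]
width: 0.355
grasp_force: 20.0
```

Call:
servo_tool(rows="0 0 0.1 0 0 0 0.25;0 0 0.24 0 0 0 0.25;0 0 0.378 0 0 0 0.25;0.054 -0.15 0.378 0 0 0 0.25;0.108 -0.3 0.378 0 0 0 0.25;0.162 -0.45 0.378 0 0 0 0.25;0.216 -0.6 0.378 0 0 0 0.25;0.27 -0.75 0.378 0 0 0 0.25")

```text
time: 25.5
ee_pos: [510.6, 145.5, 105.4]
tcp_rot: [1.987, 2.433, 0.0]
contact_force: [0.8, 1.1, -0.2]
width: 0.355
grasp_force: 20.0
```

Call:
servo_tool(rows="0.05 -0.14 0 0 0 0 0.25;0.1 -0.28 0 0 0 0 0.25;0.15 -0.42 0 0 0 0 0.25;0.2 -0.56 0 0 0 0 0.25;0.25 -0.7 0 0 0 0 0.25;0.275 -0.77 0 0 0 0 0.25;0.286 -0.801 0 0 0 0 0.25;0.286 -0.801 0 0 0 0 0.25")

```text
time: 26.17
ee_pos: [582.3, -54.9, 104.9]
tcp_rot: [-1.991, -2.43, 0.0]
contact_force: [-0.6, -0.8, -0.3]
width: 0.357
grasp_force: 20.0
```

Call:
servo_tool(rows="0 0 -0.08 0 0 0 0.25;0 0 -0.16 0 0 0 0.25;0 0 -0.18 0 0 0 0.25;0 0 -0.18 0 0 0 0.25;0 0 -0.18 0 0 0 0.25")

```text
time: 26.58
ee_pos: [581.8, -52.0, 60.5]
tcp_rot: [-1.986, -2.433, 0.0]
contact_force: [-0.1, -0.1, 0.6]
width: 0.353
grasp_force: 20.0
```

Call:
servo_tool(rows="0 0 0 0 0 0 0.25;0 0 -0.04 0 0 0 0.25;0 0 -0.07 0 0 0 0.25;0 0 -0.09 0 0 0 0.25;0 0 -0.09 0 0 0 0.25;0 0 -0.09 0 0 0 0.25")

```text
time: 27.08
ee_pos: [581.7, -53.3, 37.1]
tcp_rot: [-1.988, -2.432, 0.001]
contact_force: [0.4, 0.3, -0.7]
width: 0.355
grasp_force: 20.0
```

Call:
servo_tool(rows="0 0 0 0 0 0 0.6;0 0 0 0 0 0 0.6;0 0 0 0 0 0 0.6;0 0 0.03 0 0 0 0.6;0 0 0.1 0 0 0 0.6;0 0 0.25 0 0 0 0.6;0 0 0.36 0 0 0 0.6;0 0 0.36 0 0 0 0.6")

```text
time: 27.75
ee_pos: [585.9, -54.3, 134.6]
tcp_rot: [1.981, 2.425, 0.007]
contact_force: [1.0, -0.6, 0.0]
width: 0.6
grasp_force: 0.0
```

Call:
servo_tool(rows="-0.08 0.12 0 0 0 0 0.6;-0.16 0.24 0 0 0 0 0.6;-0.24 0.36 0 0 0 0 0.6;-0.32 0.48 0 0 0 0 0.6;-0.4 0.6 0 0 0 0 0.6;-0.4 0.66 0 0 0 0 0.6;-0.4 0.68 0 0 0 0 0.6;-0.4 0.68 0 0 0 0 0.6")

```text
time: 28.42
ee_pos: [482.2, 117.6, 128.0]
tcp_rot: [1.985, 2.434, 0.001]
contact_force: [-0.2, 0.3, -0.7]
width: 0.601
grasp_force: 0.0
```

```bash
python3 - <<'E'
from h import *
im,d=grab("top");cv2.imwrite("pics/t4.png",im[100:300,180:500,::-1].repeat(2,0).repeat(2,1))
for o in pots(im,d):
    if 300<o[3][0]<650 and o[3][1]>-260:
        x,y=o[3];print(*o,"press",round(.9803*x+.1977*y-523.4,1),round(-.1977*x+.9803*y+206.6,1))
s=env.sense();print(s["time"],s["ee_pos"])
E
```

```text
[390.6 152.6] [ 12  12 118] 43.8 [ 596.4 -129.4] press 35.7 -38.2
[376.5 155.4] [ 12  12 118] 43.3 [589.3 -94.3] press 35.6 -2.3
[361.4 158.5] [ 12  12 116] 43.7 [581.4 -56.5] press 35.4 36.3
[ 22.7 164. ] [ 19  11 108] 34.1 [569.3 788.1] press 190.5 866.6
[390.4 182.6] [ 12  13 121] 43.0 [ 521.  -127.5] press -37.9 -21.4
[375.3 185.7] [ 12  12 118] 43.3 [513.2 -90.1] press -38.1 16.8
28.4667 [482.63775158 116.64516852 127.90742517]
```

View pics/t4.png

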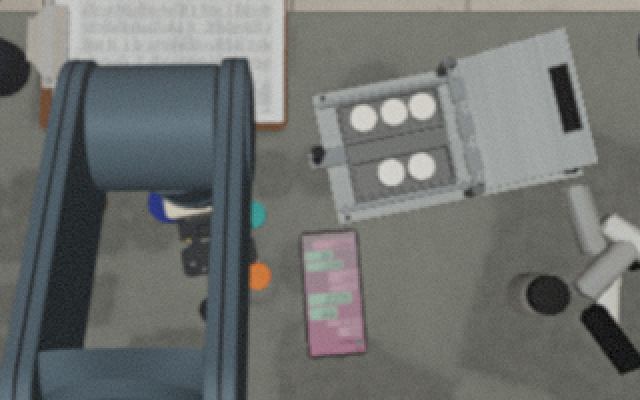

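All five pots stand in the right channels. Next I'll grasp the knob.

Call:
servo_tool(rows="0.05 -0.12 0 0 0 0 0.6;0.1 -0.24 0 0 0 0 0.6;0.15 -0.36 0 0 0 0 0.6;0.19 -0.44 0 0 0 0 0.6;0.205 -0.465 0 0 0 0 0.6;0.205 -0.465 -0.1 0 0 0 0.6;0.205 -0.465 -0.2 0 0 0 0.6;0.205 -0.465 -0.2 0 0 0 0.6")

```text
time: 29.13
ee_pos: [530.2, -0.1, 73.5]
tcp_rot: [-1.986, -2.425, 0.006]
contact_force: [-1.4, -0.2, -0.6]
width: 0.601
grasp_force: 0.0
```

Call:
servo_tool(rows="0 0 -0.06 0 0 0 0.6;0 0 -0.11 0 0 0 0.6;0 0 -0.126 0 0 0 0.6;0 0 -0.126 0 0 0 0.6;0 0 -0.126 0 0 0 0.05;0 0 -0.126 0 0 0 0.05;0 0 -0.126 0 0 0 0.05;0 0 -0.126 0 0 0 0.05")

```text
time: 29.8
ee_pos: [533.8, 0.4, 47.0]
tcp_rot: [1.987, 2.432, 0.001]
contact_force: [0.0, -0.2, 0.0]
width: 0.362
grasp_force: 0.0
```

Call:
servo_tool(rows="0 0 0 0 0 0 0.05;0 0 0 0 0 0 0.05;0 0 0 0 0 0 0.05;0 0 0 0 0 0 0.05")

```text
time: 30.13
ee_pos: [533.9, 0.5, 46.4]
tcp_rot: [1.988, 2.432, 0.001]
contact_force: [1.2, 1.6, 0.5]
width: 0.165
grasp_force: 20.0
```

Call:
servo_tool(rows="0.003 -0.016 0 0 0 0 0.05;0.0095 -0.047 0 0 0 0 0.05;0.0174 -0.086 0 0 0 0 0.05;0.026 -0.129 0 0 0 0 0.05;0.0356 -0.176 0 0 0 0 0.05;0.045 -0.223 0 0 0 0 0.05;0.0546 -0.27 0 0 0 0 0.05;0.0634 -0.3136 0 0 0 0 0.05")

```text
time: 30.8
ee_pos: [550.3, -79.9, 46.4]
tcp_rot: [1.988, 2.43, 0.001]
contact_force: [5.8, 3.1, 0.4]
width: 0.17
grasp_force: 20.0
```

Call:
servo_tool(rows="0.0095 -0.047 0 0 0 0 0.05;0.019 -0.094 0 0 0 0 0.05;0.0277 -0.137 0 0 0 0 0.05;0.0356 -0.176 0 0 0 0 0.05;0.0428 -0.212 0 0 0 0 0.05;0.0483 -0.239 0 0 0 0 0.05;0.0515 -0.255 0 0 0 0 0.05;0.0515 -0.255 0 0 0 0 0.05")

```text
time: 31.47
ee_pos: [563.3, -143.0, 46.4]
tcp_rot: [1.99, 2.43, 0.003]
contact_force: [6.3, 4.0, 1.8]
width: 0.169
grasp_force: 20.0
```

Call:
servo_tool(rows="0.001 -0.005 0 0 0 0 0.05;0.002 -0.01 0 0 0 0 0.05;0.003 -0.016 0 0 0 0 0.05;0.005 -0.023 0 0 0 0 0.05;0.006 -0.03 0 0 0 0 0.05;0.006 -0.03 0 0 0 0 0.05")

```text
time: 31.97
ee_pos: [563.2, -143.3, 46.3]
tcp_rot: [-1.985, -2.425, -0.012]
contact_force: [5.4, 26.4, 10.5]
width: 0.171
grasp_force: 20.0
```

Call:
servo_tool(rows="-0.004 0.022 0 0 0 0 0.05;-0.004 0.022 0 0 0 0 0.3;-0.004 0.022 0 0 0 0 0.6;-0.004 0.022 0 0 0 0 0.6;-0.004 0.022 0.1 0 0 0 0.6;-0.004 0.022 0.24 0 0 0 0.6;-0.004 0.022 0.4 0 0 0 0.6;-0.004 0.022 0.44 0 0 0 0.2")

```text
time: 32.63
ee_pos: [564.6, -146.1, 161.9]
tcp_rot: [1.984, 2.426, 0.002]
contact_force: [0.6, -1.1, 0.4]
width: 0.548
grasp_force: 0.0
```

Call:
servo_tool(rows="0 0 0 0 0 0 0;0 0 0 0 0 0 0;0 0 0 0 0 0 0;0 0 0 0 0 0 0")

```text
time: 32.97
ee_pos: [561.0, -143.4, 153.8]
tcp_rot: [-1.986, -2.429, 0.002]
contact_force: [-0.2, -0.3, 0.3]
width: 0.289
grasp_force: 0.0
```

```bash
python3 - <<'E'
from h import *
im,d=grab("scene");cv2.imwrite("pics/s2.png",cv2.resize(im[110:240,240:420],None,fx=4,fy=4,interpolation=cv2.INTER_CUBIC)[...,::-1])
s=env.sense();print(s["time"],s["ee_pos"],s["contact_force"])
E
```

```text
33.0167 [ 561.23985412 -143.43857724  153.97579355] [-0.55503231  0.02188968 -0.33127657]
```

View pics/s2.png

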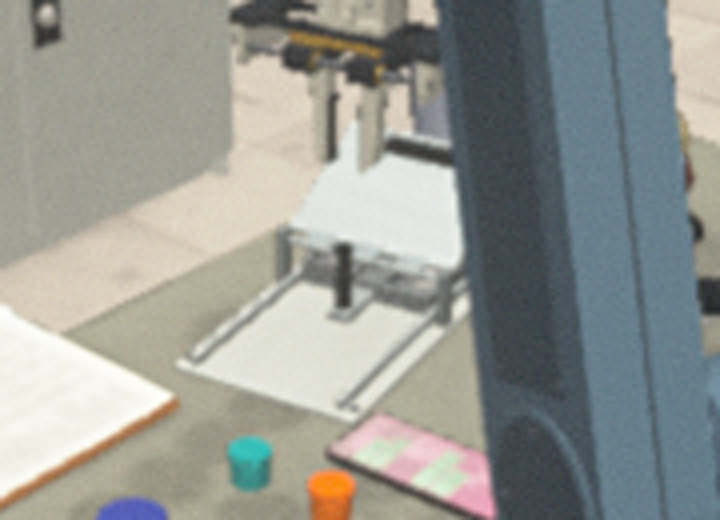

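The carriage is fully in: the post stands just in front of the hinge at crop (343,275), and the plate is raised. Next I'll move over the pad.

Call:
servo_tool(rows="0.03 -0.14 0 0 0 0 0;0.06 -0.28 0 0 0 0 0;0.09 -0.42 0 0 0 0 0;0.115 -0.53 0 0 0 0 0;0.122 -0.57 0 0 0 0 0;0.122 -0.57 0 0 0 0 0;0.122 -0.57 0 0 0 0 0;0.122 -0.57 0 0 0 0 0")

```text
time: 33.68
ee_pos: [592.5, -284.4, 155.4]
tcp_rot: [-1.986, -2.432, -0.001]
contact_force: [-0.5, -0.5, 0.0]
width: 0.005
grasp_force: 0.0
```

Call:
servo_tool(rows="0 0 0 0 0 0 0;0 0 0 0 0 0 0;0 0 0 0 0 0 0")

```text
time: 33.93
ee_pos: [593.2, -285.0, 156.5]
tcp_rot: [1.986, 2.434, 0.0]
contact_force: [0.1, -0.4, -0.3]
width: 0.004
grasp_force: 0.0
```

Call:
servo_tool(rows="-0.002 -0.003 -0.08 0 0 0 0;-0.004 -0.005 -0.15 0 0 0 0;-0.005 -0.006 -0.185 0 0 0 0;-0.004 -0.015 -0.21 0 0 0 0;-0.002 -0.026 -0.24 0 0 0 0;0 -0.034 -0.266 0 0 0 0;0.001 -0.044 -0.303 0 0 0 0;0.003 -0.052 -0.339 0 0 0 0")

```text
time: 34.6
ee_pos: [594.2, -299.3, 71.3]
tcp_rot: [1.988, 2.432, 0.001]
contact_force: [-1.0, 3.6, 3.2]
width: 0.006
grasp_force: 1.8
```

Call:
servo_tool(rows="0 -0.003 -0.02 0 0 0 0;0.001 -0.006 -0.04 0 0 0 0;0.002 -0.007 -0.055 0 0 0 0;0.002 -0.008 -0.065 0 0 0 0;0.002 -0.008 -0.072 0 0 0 0;0.002 -0.008 -0.076 0 0 0 0;0.002 -0.008 -0.076 0 0 0 0;0.002 -0.008 -0.076 0 0 0 0")

```text
time: 35.27
ee_pos: [594.5, -301.2, 53.2]
tcp_rot: [1.988, 2.432, 0.0]
contact_force: [-0.1, 3.3, 6.9]
width: 0.004
grasp_force: 3.1
```

Call:
servo_tool(rows="0 0 -0.004 0 0 0 0;0 0 -0.008 0 0 0 0;0 0 -0.012 0 0 0 0;0 0 -0.012 0 0 0 0;0 0 -0.012 0 0 0 0;0 0 -0.012 0 0 0 0")

```text
time: 35.77
ee_pos: [594.6, -301.2, 52.4]
tcp_rot: [1.987, 2.432, 0.0]
contact_force: [-3.8, 5.7, 17.6]
width: 0.004
grasp_force: 8.8
```

Call:
servo_tool(rows="0 0 0 0 0 0 0;0 0 0 0 0 0 0;0 0 0 0 0 0 0;0 0 0 0 0 0 0;0 0 0 0 0 0 0;0 0 0 0 0 0 0;0 0 0 0 0 0 0;0 0 0 0 0 0 0")

```text
time: 36.43
ee_pos: [594.6, -301.2, 52.4]
tcp_rot: [1.987, 2.432, 0.0]
contact_force: [-4.7, 6.4, 18.3]
width: 0.004
grasp_force: 8.8
```

Call:
servo_tool(rows="0 0 0 0 0 0 0;0 0 0 0 0 0 0;0 0 0 0 0 0 0;0 0 0 0 0 0 0;0 0 0 0 0 0 0;0 0 0 0 0 0 0;0 0 0 0 0 0 0;0 0 0 0 0 0 0")

```text
time: 37.1
ee_pos: [594.6, -301.2, 52.4]
tcp_rot: [1.987, 2.431, 0.0]
contact_force: [-4.1, 6.2, 18.1]
width: 0.006
grasp_force: 8.8
```

Call:
servo_tool(rows="0 0 0 0 0 0 0;0 0 0 0 0 0 0;0 0 0 0 0 0 0;0 0 0 0 0 0 0;0 0 0 0 0 0 0;0 0 0 0 0 0 0;0 0 0 0 0 0 0;0 0 0 0 0 0 0")

```text
time: 37.77
ee_pos: [594.5, -301.2, 52.4]
tcp_rot: [1.987, 2.432, -0.0]
contact_force: [-4.4, 5.9, 17.5]
width: 0.005
grasp_force: 8.8
```

```bash
python3 - <<'E'
from h import *
im,d=grab("top");cv2.imwrite("pics/t5.png",im[100:300,300:500,::-1].repeat(2,0).repeat(2,1));P=pts("top",d)
sel=P[130:205,400:480].reshape(-1,3);xp=sel@[.9803,.1977,0]-523.4;yp=sel@[-.1977,.9803,0]+286.5
k=(abs(xp)<75)&(yp<-15)&(yp>-135)&(sel[:,2]<80)&(sel[:,2]>35)
print(k.sum(),np.polyfit(-yp[k],sel[k,2],1)); s=env.sense();print(s["time"],s["ee_pos"],s["contact_force"])
E
```

```text
2164 [-1.84462298e-03  5.23819463e+01]
37.8167 [ 594.54791384 -301.23386462   52.40673641] [-4.36532377  5.92475033 17.51019853]
```

View pics/t5.png

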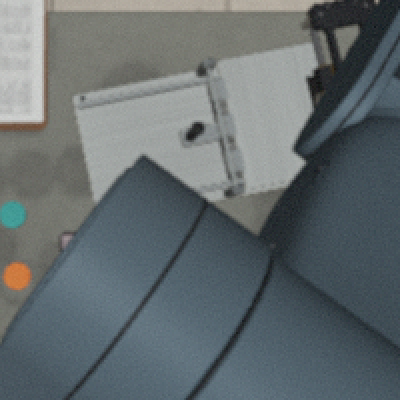

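The plate is level (slope −0.002 from depth), and the knob stands at the hinge at crop (195,130). Next I'll let it up along its arc.

Call:
servo_tool(rows="-0.001 0.005 0.045 0 0 0 0;-0.002 0.01 0.085 0 0 0 0;-0.003 0.02 0.125 0 0 0 0;-0.004 0.03 0.165 0 0 0 0;-0.007 0.043 0.2 0 0 0 0;-0.01 0.055 0.235 0 0 0 0;-0.01 0.06 0.35 0 0 0 0;-0.01 0.06 0.46 0 0 0 0")

```text
time: 38.48
ee_pos: [590.6, -284.7, 163.7]
tcp_rot: [-1.985, -2.429, -0.0]
contact_force: [0.8, -0.0, 0.5]
width: 0.009
grasp_force: 0.0
```

Call:
servo_tool(rows="0 0 0 0 0 0 0.3;0 0 0 0 0 0 0.6;0 0 0 0 0 0 0.6;0 0 0 0 0 0 0.6")

```text
time: 38.82
ee_pos: [590.9, -285.4, 162.6]
tcp_rot: [-1.986, -2.43, 0.0]
contact_force: [-0.6, 0.3, -0.5]
width: 0.243
grasp_force: 0.0
```

Call:
servo_tool(rows="-0.03 0.14 0 0 0 0 0.6;-0.06 0.28 0 0 0 0 0.6;-0.09 0.42 0 0 0 0 0.6;-0.107 0.53 0 0 0 0 0.6;-0.112 0.568 0 0 0 0 0.6;-0.112 0.568 0 0 0 0 0.6;-0.112 0.568 0 0 0 0 0.6;-0.112 0.568 0 0 0 0 0.6")

```text
time: 39.48
ee_pos: [564.0, -145.6, 163.9]
tcp_rot: [1.989, 2.432, -0.001]
contact_force: [0.1, -0.7, 0.7]
width: 0.603
grasp_force: 0.0
```

Call:
servo_tool(rows="0 0 0 0 0 0 0.6;0 0 0 0 0 0 0.6")

```text
time: 39.65
ee_pos: [563.9, -145.6, 164.0]
tcp_rot: [-1.99, -2.431, 0.0]
contact_force: [-0.6, -0.0, -0.9]
width: 0.603
grasp_force: 0.0
```

```bash
python3 - <<'E'
from h import *
im,d=grab("top");P=pts("top",d)
sel=P[120:205,400:485].reshape(-1,3);xp=sel@[.9803,.1977,0]-523.4;yp=sel@[-.1977,.9803,0]+286.5
k=(abs(xp)<75)&(yp<-30)&(yp>-120)&(sel[:,2]<130)&(sel[:,2]>35)
print(k.sum(),np.polyfit(-yp[k],sel[k,2],1)); s=env.sense();print(s["time"],s["ee_pos"])
E
```

```text
822 [ 0.50534435 51.09281677]
39.7 [ 563.88254688 -145.49760726  164.1173174 ]
```

Call:
servo_tool(rows="-0.003 0.008 -0.12 0 0 0 0.6;-0.003 0.008 -0.24 0 0 0 0.6;-0.003 0.008 -0.36 0 0 0 0.6;-0.003 0.008 -0.44 0 0 0 0.6;-0.003 0.008 -0.468 0 0 0 0.6;-0.003 0.008 -0.468 0 0 0 0.6;-0.003 0.008 -0.468 0 0 0 0.05;-0.003 0.008 -0.468 0 0 0 0.05")

```text
time: 40.37
ee_pos: [564.3, -143.0, 49.0]
tcp_rot: [1.987, 2.43, 0.001]
contact_force: [0.0, 0.1, 0.5]
width: 0.502
grasp_force: 0.0
```

Call:
servo_tool(rows="0 0 0 0 0 0 0.05;0 0 0 0 0 0 0.05;0 0 0 0 0 0 0.05;0 0 0 0 0 0 0.05;0 0 0 0 0 0 0.05;0 0 0 0 0 0 0.05")

```text
time: 40.87
ee_pos: [563.2, -142.3, 47.9]
tcp_rot: [1.988, 2.432, 0.0]
contact_force: [-1.2, 0.1, 3.3]
width: 0.165
grasp_force: 20.0
```

Gripped. Draw it out.

Call:
servo_tool(rows="-0.003 0.016 0 0 0 0 0.05;-0.0095 0.047 0 0 0 0 0.05;-0.0174 0.086 0 0 0 0 0.05;-0.026 0.129 0 0 0 0 0.05;-0.0356 0.176 0 0 0 0 0.05;-0.045 0.223 0 0 0 0 0.05;-0.0546 0.27 0 0 0 0 0.05;-0.0634 0.3136 0 0 0 0 0.05")

```text
time: 41.53
ee_pos: [546.9, -62.5, 47.9]
tcp_rot: [1.987, 2.433, 0.0]
contact_force: [-1.1, -3.8, 4.6]
width: 0.165
grasp_force: 20.0
```

Call:
servo_tool(rows="-0.0095 0.047 0 0 0 0 0.05;-0.019 0.094 0 0 0 0 0.05;-0.0277 0.137 0 0 0 0 0.05;-0.0356 0.176 0 0 0 0 0.05;-0.0428 0.212 0 0 0 0 0.05;-0.0483 0.239 0 0 0 0 0.05;-0.0515 0.255 0 0 0 0 0.05;-0.0515 0.255 0 0 0 0 0.05")

```text
time: 42.2
ee_pos: [533.6, 2.1, 47.8]
tcp_rot: [-1.986, -2.433, -0.001]
contact_force: [-1.7, 1.3, 6.7]
width: 0.169
grasp_force: 20.0
```

Call:
servo_tool(rows="-0.001 0.005 0 0 0 0 0.05;-0.002 0.01 0 0 0 0 0.05;-0.003 0.016 0 0 0 0 0.05;-0.005 0.023 0 0 0 0 0.05;-0.006 0.028 0 0 0 0 0.05;-0.006 0.028 0 0 0 0 0.05")

```text
time: 42.7
ee_pos: [533.1, 4.7, 47.8]
tcp_rot: [1.983, 2.431, -0.005]
contact_force: [-1.2, -14.5, 2.3]
width: 0.168
grasp_force: 20.0
```

Stop reached. I'll back off a little, open, and move clear.

Call:
servo_tool(rows="0.003 -0.014 0 0 0 0 0.05;0.003 -0.014 0 0 0 0 0.3;0.003 -0.014 0 0 0 0 0.6;0.003 -0.014 0 0 0 0 0.6;0.003 -0.014 0.1 0 0 0 0.6;0.003 -0.014 0.24 0 0 0 0.6;0.003 -0.014 0.38 0 0 0 0.6;0.003 -0.014 0.46 0 0 0 0.6")

```text
time: 43.37
ee_pos: [534.5, 4.0, 165.6]
tcp_rot: [1.986, 2.431, 0.003]
contact_force: [0.2, -1.1, -0.1]
width: 0.586
grasp_force: 0.0
```

Call:
servo_tool(rows="-0.04 0.14 0 0 0 0 0.6;-0.08 0.28 0 0 0 0 0.6;-0.12 0.4 0 0 0 0 0.6;-0.14 0.46 0 0 0 0 0.6;-0.14 0.46 0 0 0 0 0.6;-0.14 0.46 0 0 0 0 0.6;-0.14 0.46 0 0 0 0 0.6")

```text
time: 43.95
ee_pos: [498.7, 118.2, 162.2]
tcp_rot: [1.987, 2.433, -0.0]
contact_force: [0.7, -0.6, 0.2]
width: 0.599
grasp_force: 0.0
```

```bash
python3 - <<'E'
from h import *
im,d=grab("top");cv2.imwrite("pics/t6.png",im[100:300,180:500,::-1].repeat(2,0).repeat(2,1));P=pts("top",d)
for o in pots(im,d):
    if 300<o[3][0]<650 and -260<o[3][1]<100:
        x,y=o[3];print(*o,"press",round(.9803*x+.1977*y-523.4,1),round(-.1977*x+.9803*y+206.6,1))
sel=P[120:205,400:485].reshape(-1,3);xp=sel@[.9803,.1977,0]-523.4;yp=sel@[-.1977,.9803,0]+286.5
k=(abs(xp)<75)&(yp<-30)&(yp>-120)&(sel[:,2]<130)&(sel[:,2]>35)
print(k.sum(),np.polyfit(-yp[k],sel[k,2],1)); s=env.sense();print(s["time"],s["ee_pos"],s["qvel"].round(3))
E
```

```text
[389.7 152.9] [ 13  13 123] 43.5 [ 595.8 -127.2] press 35.5 -35.9
[375.6 155.8] [ 12  13 122] 43.6 [588.3 -91.9] press 35.1 0.2
[360.4 158.7] [ 12  13 120] 43.5 [581.1 -54.1] press 35.6 38.7
[389.5 182.9] [ 12  13 125] 43.2 [ 520.2 -125.5] press -38.3 -19.3
[374.4 186. ] [ 12  13 126] 43.4 [512.5 -87.9] press -38.4 19.1
2722 [ 0.49053952 52.32086288]
44.0 [498.87040103 117.80351851 162.24312202] [-0.015  0.002 -0.003  0.002  0.002  0.004]
```

View pics/t6.png

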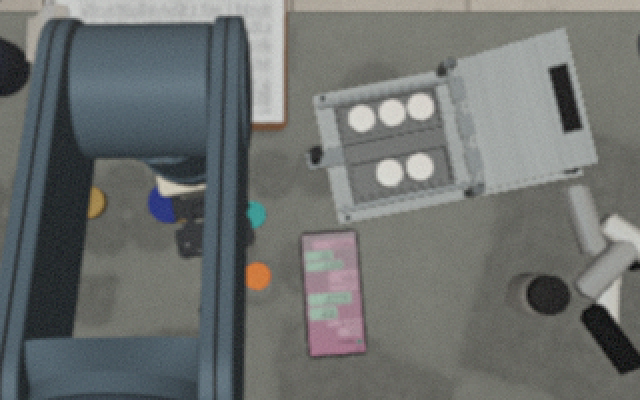

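All five pots stand in their channels, the carriage is out, the plate is up, and the jar and phone haven't moved.

```bash
python3 -c "
from plant import env
print(env.sign_off())"
```

```text
the job is handed in; nothing more can be done
None
```

I handed the job in after about 44 s of robot time: two tall pots stand in the deep channel and three short ones in the shallow one; the plate was held level for over 2 s and let up, and the carriage is fully out again; the judge's verdict was not shown.

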